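# Latch the light plate and present the notched slide label up

### The job

First secure the light plate's frame by turning its turnbutton a full quarter turn, so that its bar lies across the frame's rim. Then draw the one slide that has a notched corner out of the wooden rack, find its frosted end by that notch, and present it 10 to 15 cm above the middle of the light plate: label face up and level, frosted end pointing at the microscope. Finish while holding it still there in the gripper, and leave the frame shut, the other slides in the rack and everything else undisturbed.

Things in the scene. Friction and masses are not known exactly. Their poses are not given: they have to be found in the camera images.
- viewer: Light plate: fixed white box, 220 mm (its x) by 240 mm (its y), with a hinged aluminium frame 160 x 236 mm around a white diffuser lying on it. Origin: centre of its underside, z up. Frame top 46.5 mm above the table; a ledge 50 mm deep along its -x edge (the robot's side), top at 48 mm, carries the turnbutton.
- plate_centre (a point): Middle of the light plate's frame (25 mm to +x of the box's centre), 48 mm above the table.
- frame (a joint): Hinge of the frame along its far (+x) edge: 0 is shut, grows as it opens (rad). It starts shut under its own weight (0.6 kg).
- turnbutton (a joint): Turnbutton angle (rad), upright axis 85 mm to -x of the light plate's centre. 0: its bar points to the light plate's -y; grows counter-clockwise from above; at its stop, 1.57, the bar points to +x across the frame's front rim: secured. Starts at 0 to 0.4; friction (0.06 N m) keeps it where it is left.
- turn_grip (a point): Point to grip on the turnbutton, on its axis, 84 mm above the table. The black upright wing is 12 mm thick (point's x), 34 mm long (point's y, the bar's line), from 62 to 96 mm above the table; the point turns with it. Below, a flat steel bar, 14 mm wide, 54 to 62 mm above the table, reaches 50 mm from the axis to the point's -y, 12 mm to +y.
- rack: Fixed wooden slide rack, 150 mm (its x) by 44 mm (its y) by 26 mm high; three slots along y at x = -45, 0, 45 mm, each 11 mm wide, 12 mm deep (floor 14 mm above the table), open at both ends. Origin: centre of its underside. A slide stands on its long edge in each slot, its ends 9 mm beyond the rack on both sides.
- slide: The notched slide: 62 mm long, 36 wide, 8 thick, about 30 g, clear resin with a brown leaf in it, 18 mm at one end frosted white. It stands on a long edge in any one of the rack's slots. Origin: middle of that lower edge. x: out of the label face (small paper label on the frosted part); y: along its length, frosted end at -y; z: across its width to the upper edge (36 mm).
- notch (a point): Middle of the 10 x 10 mm notch, 26 mm from the slide's middle towards the frosted end, 31 mm above its lower edge: cut from the corner of frosted end and upper edge. Seen as it stands with the label face towards you, notch and frosted end are on your left; if the notch is on your right you see the back. The label may face away from the robot or to either side.
- spare_a: Another slide in the rack (stays there): same size, look and axes, also frosted at one end, but without a notch.
- spare_b: Another slide in the rack, same as spare_a (stays where it is).
- scope_column (a point): Centre of the white stereo microscope (fixed, base 300 x 210 mm, 430 mm tall) that stands on the table to the right of the light plate; this point is 160 mm above the table.
- jar: Clear specimen jar, 52 mm across, 75 mm tall, yellow lid (bystander). Origin under its centre.
- dish: Shallow translucent dish, 90 mm across, 16 mm tall (bystander). Origin under its centre.
- brush: Small brush, 160 mm long, lying on the table (bystander).
- wash: White wash bottle, 60 mm across, 170 mm tall, red cap (bystander). Origin under its centre.
- lens: Hand lens, 56 mm across with a 90 mm handle, lying on the table (bystander).
There are look-alikes about, which are no part of the job. What is shaped like the slide but pink is not meant.

How it is judged:
On the way, in this order (a step that is already met when the one before it is completed fails the run):
1. the turnbutton is turned across the frame's rim (value of joint turnbutton above 1.35 rad), for 0.2 s.
2. the notched slide is drawn out of the rack in the gripper (height (world z) of slide above 0.05 m and contact force between slide and the fingers above 1 N), for 0.2 s.
At the end, for the whole second after the job is handed in: Turnbutton at 1.35 rad or more, frame shut. Slide held still by the fingers alone, origin 100-250 mm above the table, within 60 mm of the plate middle in plan, label up within 0.45 rad; the microscope point lies over 200 mm along its -y and within 200 mm of it along its z (value of joint turnbutton above 1.35 rad and value of joint frame below 0.05 rad and angle between slide's own x axis and vertical below 0.45 rad and horizontal distance between slide and plate_centre below 0.06 m and height (world z) of slide between 0.1 and 0.25 m and y of scope_column in the frame of slide below -0.2 m and z of scope_column in the frame of slide between -0.2 and 0.2 m and contact force between slide and the fingers above 1 N and contact force between slide and viewer below 0.2 N and linear speed of slide below 0.03 m/s); the arm keeps its last pose, push and grip.
It fails at once if another slide is pulled or knocked from its place (distance of any of spare_a, spare_b from where it was at the start of the episode above 0.03 m).
It fails at once if a bystander is knocked about (distance of any of jar, dish, brush, wash, lens from where it was at the start of the episode above 0.04 m).
It fails at once if the frame is opened (value of joint frame above 0.2 rad).
It also fails if it takes over 54 s, if anything falls off the work surface, if the arm or the gripper's body presses on something with over 40 N, if the wrist force passes 120 N, or if a joint passes its speed limit or range.

### The arm

A 6-joint arm with a two-finger parallel gripper is mounted at the origin on the work surface. World frame = base frame: x ahead of the robot, y to its left, z up, the work surface at z = 0. Lengths are in m, angles in rad, forces in N, time in s.
With the tool pointing down it reaches from about 0.35 to 0.875 m from the base axis. Payload 4.2 kg.
Tool frame: the origin (TCP) lies on the centre line of the jaws, within the pads' length; the fingertips stand 25 mm ahead of it and the grasp point (between the pads) lies 6 mm ahead of it (manip.tip_extent is the distance from the TCP to the fingertips, in m); z points along the fingers, x is the direction in which the jaws open and shut, and the axes are right-handed (so a half turn about z gives the same grasp; the last joint's range is limited). The gripper opens to 85 mm and grips with 20 to 120 N. Pads are 22 mm wide; open, the fingers measure 114 mm over their backs; the gripper's body (76 mm by 85 mm) begins 54 mm behind the grasp point. The pads swing forward as they close: fully open they stand 13 mm farther back than shut.
Start: joints at [1.527, 0.385, 0.008, 0, -1.194, -0.259], TCP at [0.186, 0.597, 0.256] pointing down, gripper open.
Joint ranges: [-3.14, 3.14], [-1.21, 2.06], [-1.07, 1.41], [-3.16, 2.05], [-2.99, -0.16], [-3.1, 3.1]. Speed limits (rad/s): [2.79, 2.79, 3.14, 3.14, 3.14, 3.14].

### API

Orientations are given as a unit quaternion [x, y, z, w].
In Python, from workcell import manip gives the robot as it stands. The module is installed in compiled form; this text tells all that it offers.
- The arm moves only by the tool play_rows, never from a script. Its argument "rows" is a list that holds one entry, the list of rows, each a list of 7 numbers: the opening, from 0 (shut) to 1 (fully open), then the shift along the world's x, y, z each as a share of 0.5 m, from -1 to 1, then the turn, a rotation vector about the world's x, y, z each as a share of 90 degrees, from -1 to 1. In form: [[[gripper, tx, ty, tz, ax, ay, az], ...]]. A call has 1 to 20 rows; each row is the pose to reach, as a shift and turn from the pose commanded when the call began; what a row does not reach only later rows make up. A row lasts 1/12 s, in which the tool goes at most 41.7 mm and 7.16 degrees, less where a joint would pass 70% of its speed; a pose out of reach is approached as far as the arm can. A call with a number of a shift or a turn outside -1 to 1 is refused whole. A call with a gripper value outside its range is refused whole. The fingers move at their own pace and stop on an object; "newtons" is the grip in N (left out, the last holds). Time passes only in rows, so rows that repeat a pose let the fingers close. It gives the time, the measured TCP pose, the force and the opening at its end, in the units of the state.
- manip.get_state(): the state, without advancing time (a new reading comes with each control period).
- manip.snapshot(name): name is "side" or "top"; returns the picture (384x512x3 uint8, red, green, blue); there is no depth.
- manip.calibration(name): a dict with "fx", "fy", "cx", "cy" (pixels), "rvec" (rotation vector, rad) and "tvec" (3), from world to camera coordinates, as OpenCV has them. Camera axes: x right, y down, z forward; pixel columns grow to the right and rows downward; lengths in m; the calibration is good to about 2 mm. A picture is of the moment at which its call begins. calibration takes no time and is no camera call.
- manip.close_job(): hands the job in, once; it reports no verdict.
Trained networks look in the newest picture that a camera, given by its name, has taken for a name from the list of things; names that differ only in an ending like _2 or _b are one class to them, and where a whole thing is asked for, a point or a joint stands for the part that bears it (a point fixed in the world has none). Each returns a list of dicts, best first, with "score" (0 to 1); they miss things now and then, are a little off and sometimes report something else, mostly with a low value. They report only what shows in the picture. A call takes as long as a camera call. They do not tell look-alikes from the thing itself.
- manip.boxes_of(query, camera): "xyz" ([x, y, z] in m, in the coordinates of the camera as it stood for that picture, good to about 4 mm: the middle of the surface that is visible of it).
- manip.outline_of(query, camera): "region" (384x512 bool, what is visible of it).
The state is a dict: "clock": time; "joints": joint angles; "joint_vel": joint speeds; "joint_torque": joint torques, N m; "position": TCP position; "eef_rot": TCP orientation; "contact_force": force on the tool from outside, world axes, zero at the start; "wrist_torque": the same for the moment, N m; "width": finger opening in m.
Only numpy, scipy, OpenCV 4.12 (cv2) and the standard library are available. Lean on these libraries where they do the work, as an engineer would, in place of code of your own. Each camera call takes 0.05 s, during which the arm holds its last target. There are 200 camera calls.

## Working session

There is one attempt and no reset: what is moved stays moved. The work goes in short steps, Python scripts to look and compute and a tool call to move; the robot and the scene stay as the last step left them, time stands still between calls to the robot, and variables do not carry over. Pictures are saved under pics/ and viewed, about 8 in all and at most 12, crops included, and the job is handed in when it is done.

Besides the shell and the picture viewer there is one more tool, called after "Request:" as name(argument=value, ...) on one line, values as JSON. play_rows: Moves the arm, as the interface text tells. Shift numbers are shares of 0.5 m and turn numbers shares of 90 degrees, none past 1 either way. Its arguments: {"type":"object","properties":{"rows":{"type":"array"},"newtons":{"type":"number"}},"required":["rows"]}

```bash
mkdir -p pics
cat > h.py <<'E'
import numpy as np, cv2
from scipy.spatial.transform import Rotation as R
from workcell import manip
def cam(n):
    c=manip.calibration(n);K=np.array([[c['fx'],0,c['cx']],[0,c['fy'],c['cy']],[0,0,1]])
    return K,cv2.Rodrigues(np.array(c['rvec'],float))[0],np.array(c['tvec'],float).ravel()
def proj(n,P):
    K,r,t=cam(n);q=(K@(r@np.atleast_2d(P).T+t[:,None])).T;return q[:,:2]/q[:,2:]
def at_z(n,px,z):
    K,r,t=cam(n);px=np.atleast_2d(px).astype(float)
    d=(r.T@np.linalg.inv(K)@np.c_[px,np.ones(len(px))].T).T;o=-r.T@t
    return o+d*((z-o[2])/d[:,2])[:,None]
def w(n,x):
    K,r,t=cam(n);return r.T@(np.array(x)-t)
def snap(n,f,crop=None,s=1):
    im=manip.snapshot(n)[:,:,::-1]
    if crop: a,b,c,d=crop;im=im[b:d,a:c]
    if s!=1: im=cv2.resize(im,None,fx=s,fy=s,interpolation=cv2.INTER_CUBIC)
    cv2.imwrite('pics/'+f,im);return im
E
python3 - <<'E'
from h import *
for n in('side','top'):
    snap(n,n+'0.png')
    K,r,t=cam(n);print(n,'cam at',(-r.T@t).round(3),'f',K[0,0])
    for q in('viewer','turn_grip','rack','slide','notch','spare_a','scope_column','jar','dish','brush','wash','lens'):
        print(q,[(w(n,d['xyz']).round(3).tolist(),round(d['score'],2),proj(n,w(n,d['xyz'])).round()[0].tolist()) for d in manip.boxes_of(q,n)[:5]])
E
```

```text
side cam at [0.389 0.834 0.744] f 372.1607034980116
viewer [([0.557, -0.062, 0.042], 0.82, [250.0, 217.0])]
turn_grip [([0.59, -0.084, 0.047], 0.63, [241.0, 211.0]), ([0.48, -0.097, 0.084], 0.44, [276.0, 202.0]), ([0.441, 0.231, 0.041], 0.25, [277.0, 296.0])]
rack [([0.487, 0.272, 0.027], 0.65, [256.0, 312.0])]
slide [([0.502, 0.298, 0.036], 0.78, [248.0, 318.0]), ([0.542, 0.389, 0.028], 0.63, [222.0, 354.0]), ([0.453, 0.417, 0.033], 0.62, [262.0, 371.0])]
notch [([0.454, 0.414, 0.038], 0.76, [261.0, 368.0]), ([0.502, 0.297, 0.039], 0.67, [248.0, 316.0]), ([0.543, 0.392, 0.027], 0.65, [221.0, 355.0])]
spare_a [([0.441, 0.231, 0.043], 0.75, [277.0, 296.0]), ([0.474, 0.264, 0.049], 0.71, [262.0, 303.0]), ([0.564, -0.063, 0.046], 0.58, [247.0, 216.0]), ([0.482, -0.094, 0.091], 0.25, [275.0, 200.0])]
scope_column [([0.457, -0.545, 0.224], 0.91, [295.0, 106.0])]
jar [([0.774, 0.096, 0.05], 0.56, [164.0, 243.0])]
dish [([0.373, -0.002, 0.009], 0.77, [309.0, 244.0]), ([0.776, 0.095, 0.051], 0.69, [164.0, 243.0]), ([0.483, -0.097, 0.087], 0.6, [275.0, 201.0])]
brush [([0.503, 0.298, 0.037], 
[... 468 characters left out ...]
023], 0.6, [125.0, 197.0])]
notch [([0.511, 0.291, 0.047], 0.53, [148.0, 204.0]), ([0.541, 0.384, 0.032], 0.41, [124.0, 197.0])]
spare_a [([0.452, 0.224, 0.042], 0.57, [166.0, 221.0]), ([0.481, 0.254, 0.05], 0.45, [157.0, 213.0]), ([0.47, -0.566, 0.319], 0.42, [422.0, 207.0])]
scope_column [([0.47, -0.567, 0.318], 0.97, [423.0, 207.0])]
jar [([0.772, 0.071, 0.075], 0.47, [210.0, 132.0]), ([0.288, -0.223, 0.019], 0.38, [292.0, 269.0])]
dish [([0.372, 0.003, 0.007], 0.85, [228.0, 245.0])]
brush [([0.289, -0.22, 0.017], 0.85, [291.0, 269.0])]
wash [([0.764, -0.195, 0.113], 0.94, [285.0, 131.0]), ([0.559, -0.105, 0.042], 0.52, [259.0, 192.0])]
lens [([0.716, 0.366, 0.008], 0.61, [134.0, 152.0])]
```

```bash
python3 -c "
import cv2,numpy as np
cv2.imwrite('pics/both.png',cv2.resize(np.vstack([cv2.imread('pics/side0.png'),cv2.imread('pics/top0.png')]),None,fx=.78,fy=.78))"
```

```text
(no output)
```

View pics/both.png

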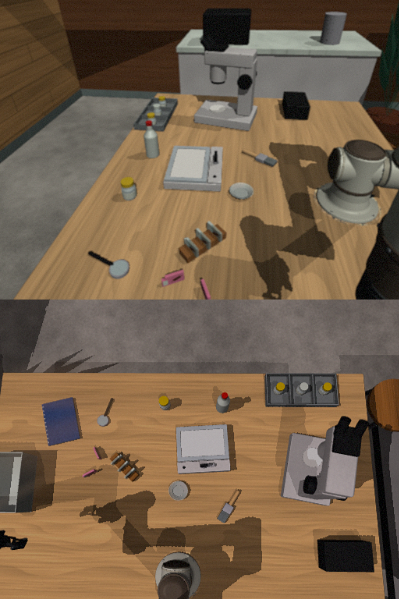

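```bash
python3 -c "
import cv2,numpy as np
s=cv2.imread('pics/side0.png');t=cv2.imread('pics/top0.png')
f=lambda i,a,b:cv2.resize(i[b:b+75,a:a+100],(400,300),interpolation=cv2.INTER_CUBIC)
cv2.imwrite('pics/c.png',np.vstack([np.hstack([f(s,215,270),f(s,205,175)]),np.hstack([f(t,110,180),f(t,215,150)])]))"
```

```text
(no output)
```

View pics/c.png

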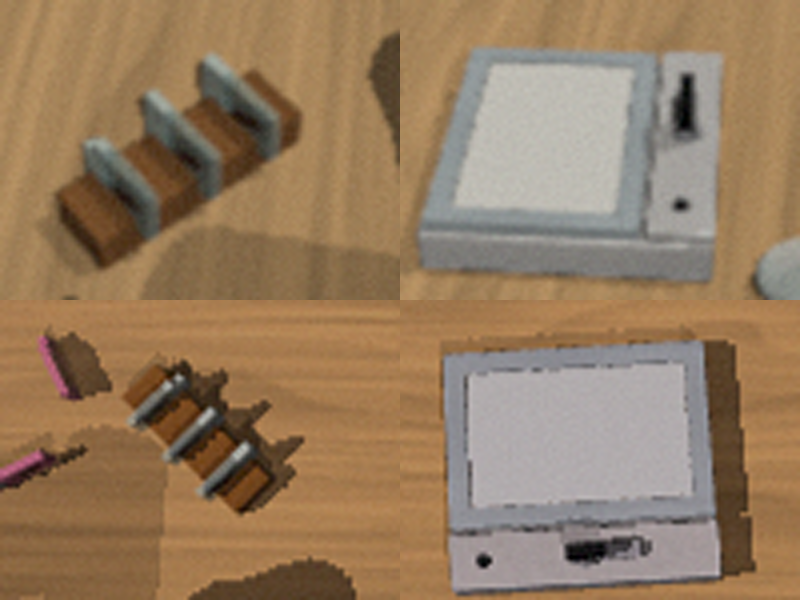

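Run:
```python
from h import *
a=np.mean([manip.snapshot('side').astype(float) for _ in range(4)],0)[:,:,::-1]
b=np.mean([manip.snapshot('top').astype(float) for _ in range(2)],0)[:,:,::-1]
f=lambda i,x0,y0,x1,y1,s:cv2.resize(np.clip((i[y0:y1,x0:x1]-20)*1.15,0,255).astype(np.uint8),s,interpolation=cv2.INTER_CUBIC)
A=f(a,227,281,293,339,(683,600))
cv2.imwrite('pics/z.png',A)
cv2.imwrite('pics/zt.png',f(b,136,192,184,234,(685,600)))
```

```text
(no output)
```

View pics/z.png

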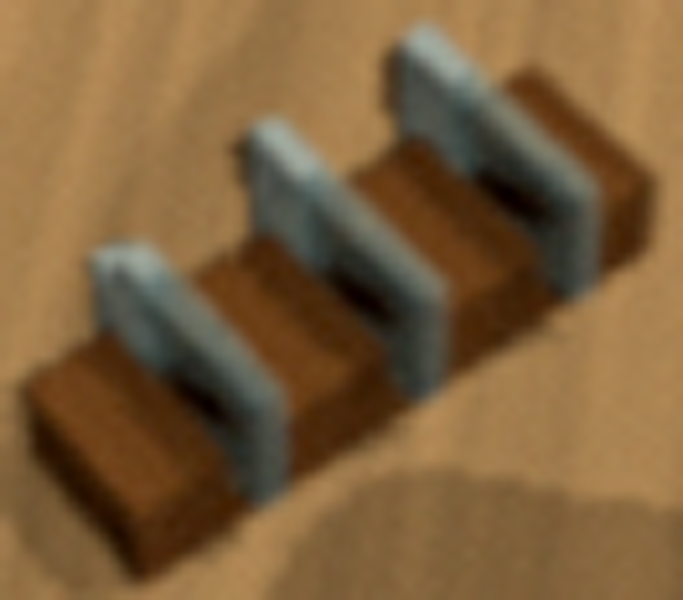

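View pics/zt.png

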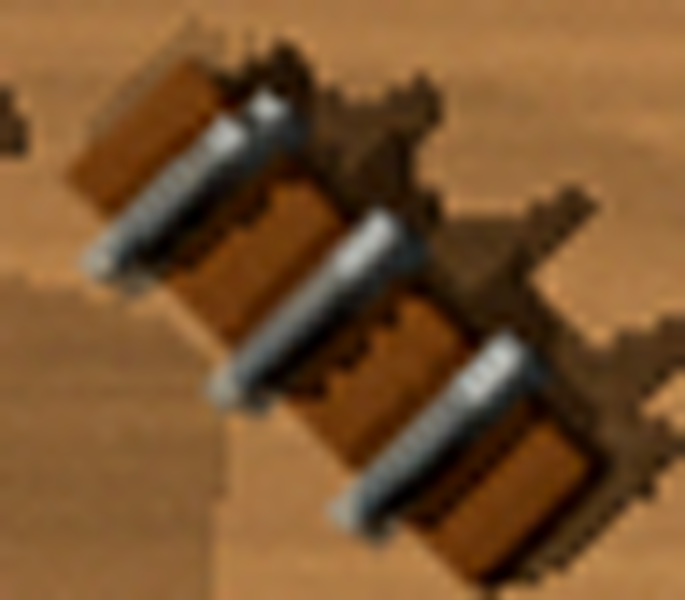

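Run:
```python
from h import *
s=manip.get_state();print({k:np.round(v,4).tolist() for k,v in s.items()},manip.tip_extent)
t=lambda L:np.array([[136+x*48/685-.5,192+y*42/600-.5] for x,y in L])
d=lambda L:np.array([[227+x*66/683-.5,281+y*58/600-.5] for x,y in L])
print('top',at_z('top',t([(100,255),(225,385),(385,215),(350,505),(510,345)]),.05).round(4))
print('side',at_z('side',d([(270,390),(265,125),(435,290),(420,35),(585,190)]),.05).round(4))
print('rack top corners',at_z('top',t([(195,62),(68,175),(600,465),(480,582)]),.026).round(4), at_z('side',d([(30,385),(140,515),(655,185),(530,70)]),.026).round(4))
c=at_z('top',np.array([(225.75,162.5),(290.75,160),(228.75,223),(295,219.5)])-.5,.0465);print('box',c.round(4),c.mean(0))
for n in('top','side'):
    im=manip.snapshot(n)
    m=manip.outline_of('turn_grip',n)
    if m:
        print(n,m[0]['score'],m[0]['region'].sum())
    # dark wing pixels near
    p=proj(n,[0.483,-.115,.085])[0].astype(int);x,y=p
    g=im[y-20:y+21,x-20:x+21].max(2);yy,xx=np.where(g<60);pts=np.c_[xx+x-20,yy+y-20];print(n,p,len(pts))
    wp=at_z(n,pts,.096 if n=='top' else .085);print(wp.mean(0).round(4)); u,sv,v=np.linalg.svd(wp[:,:2]-wp[:,:2].mean(0));print(v[0],sv)
for b in [(x,y) for x in (.5,) for y in (.05,)]: pass
```

```text
{'clock': 1.6, 'joints': [1.5266, 0.3847, 0.0078, -0.0, -1.194, -0.2586], 'joint_vel': [0.0002, -0.0006, -0.0006, -0.0014, 0.0004, -0.0], 'joint_torque': [-0.0014, -39.2086, 18.8615, 4.1906, -0.0003, -0.0], 'position': [0.1863, 0.5965, 0.2563], 'eef_rot': [-0.5924, 0.8057, -0.0, -0.0], 'contact_force': [0.7723, 0.2672, -0.1408], 'wrist_torque': [-0.0527, -0.0014, -0.0011], 'width': 0.085} 0.025
top [[0.4929 0.3071 0.05  ]
 [0.4607 0.2742 0.05  ]
 [0.5034 0.2366 0.05  ]
 [0.4313 0.2417 0.05  ]
 [0.4711 0.2039 0.05  ]]
side [[0.4886 0.3085 0.05  ]
 [0.5014 0.2365 0.05  ]
 [0.4568 0.2772 0.05  ]
 [0.4694 0.2043 0.05  ]
 [0.4266 0.2449 0.05  ]]
rack top corners [[0.5457 0.293  0.026 ]
 [0.5165 0.3237 0.026 ]
 [0.4438 0.1853 0.026 ]
 [0.4143 0.2142 0.026 ]] [[0.5454 0.2967 0.026 ]
 [0.5148 0.3261 0.026 ]
 [0.4118 0.2207 0.026 ]
 [0.4444 0.1899 0.026 ]]
box [[ 0.6685  0.0171  0.0465]
 [ 0.679  -0.2189  0.0465]
 [ 0.4484  0.002   0.0465]
 [ 0.4623 -0.2318  0.0465]] [ 0.56454987 -0.10789009  0.0465    ]
top [261 211] 46
[ 0.4808 -0.1181  0.096 ]
[ 0.2594894  -0.96574595] [0.09105512 0.03584561]
side 0.64 55
side [275 198] 46
[ 0.4811 -0.0976  0.085 ]
[-0.05495435  0.99848887] [0.13676301 0.02106676]
```

Run:
```python
from h import *
f=lambda n,x,y:cv2.resize(manip.snapshot(n)[y:y+30,x:x+40,::-1],(400,300),interpolation=cv2.INTER_CUBIC)
out=[]
for n,x,y in(('top',245,198),('side',255,185)):
    i=f(n,x,y)
    for th in(0,.2,.4):
        a=.06+th;ax=np.array([.48,-.112]);u=np.array([np.sin(a),-np.cos(a)])
        P=[[*(ax+u*.05),.06],[*(ax+u*.017),.096],[*(ax-u*.017),.096]]
        for q in proj(n,P):cv2.circle(i,tuple(int(v) for v in (q-[x,y]+.5)*10),3,[(0,0,255),(0,255,0),(255,0,0)][int(th*5+.1)],-1)
    out.append(i)
cv2.imwrite('pics/w.png',np.hstack(out))
```

```text
(no output)
```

View pics/w.png

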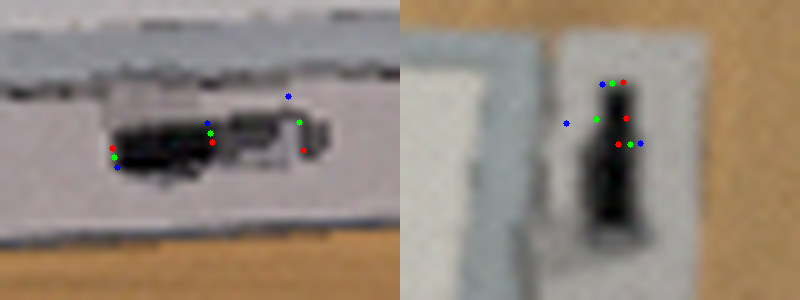

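Request:
play_rows(rows=[[[0.5,0.4,-1,-0.1,0,0,-0.708],[0.5,0.4,-1,-0.1,0,0,-0.708],[0.5,0.4,-1,-0.1,0,0,-0.708],[0.5,0.4,-1,-0.1,0,0,-0.708],[0.5,0.4,-1,-0.1,0,0,-0.708],[0.5,0.4,-1,-0.1,0,0,-0.708],[0.5,0.4,-1,-0.1,0,0,-0.708],[0.5,0.4,-1,-0.1,0,0,-0.708],[0.5,0.4,-1,-0.1,0,0,-0.708],[0.5,0.4,-1,-0.1,0,0,-0.708],[0.5,0.4,-1,-0.1,0,0,-0.708],[0.5,0.4,-1,-0.1,0,0,-0.708],[0.5,0.4,-1,-0.1,0,0,-0.708],[0.5,0.4,-1,-0.1,0,0,-0.708]]], newtons=40)

```text
clock: 3.07
position: [0.3868, 0.091, 0.2057]
eef_rot: [-0.073, 0.997, -0.001, -0.001]
contact_force: [0.7, -0.5, 0.9]
width: 0.0427
```

```bash
cat >> h.py <<'E'
import json
def st():
    s=manip.get_state();open('log.jsonl','a').write(json.dumps([list(map(float,s[k])) for k in('joints','position','eef_rot')])+'\n')
    M=R.from_quat(s['eef_rot']).as_matrix()
    print('t',round(s['clock'],2),'q',np.round(s['joints'],3),'p',np.round(s['position'],4),'x',M[:,0].round(3),'z',M[:,2].round(3),'yaw',round(np.degrees(np.arctan2(M[1,0],M[0,0])),1),'F',np.round(s['contact_force'],1),'T',np.round(s['wrist_torque'],2),'w',round(s['width'],4))
    return s
E
python3 -c "
from h import *
json
open('log.jsonl','w').write(json.dumps([[1.5266,.3847,.0078,0,-1.194,-.2586],[.1863,.5965,.2563],[-.5924,.8057,0,0]])+'\n')
st()"
```

```text
t 3.07 q [ 0.645  0.039 -0.585  0.    -0.948 -0.499] p [0.3868 0.091  0.2057] x [-0.989 -0.146  0.002] z [-0.002 -0.001 -1.   ] yaw -171.6 F [ 0.7 -0.5  0.9] T [ 0.02  0.02 -0.  ] w 0.0427
```

Request:
play_rows(rows=[[[0.5,0.187,-0.417,-0.112,0,0,0],[0.5,0.187,-0.417,-0.112,0,0,0],[0.5,0.187,-0.417,-0.112,0,0,0],[0.5,0.187,-0.417,-0.112,0,0,0],[0.5,0.187,-0.417,-0.112,0,0,0],[0.5,0.187,-0.417,-0.112,0,0,0],[0.5,0.187,-0.417,-0.112,0,0,0],[0.5,0.187,-0.417,-0.112,0,0,0]]])

```text
clock: 3.73
position: [0.4799, -0.113, 0.1496]
eef_rot: [-0.076, 0.997, 0.0, -0.001]
contact_force: [0.1, 0.7, 0.3]
width: 0.0429
```

```bash
python3 -c "
from h import *
st()
A=snap('side','d.png',(225,160,325,235),4);B=snap('top','e.png',(215,165,315,240),4)
cv2.imwrite('pics/de.png',np.hstack([A,B]))"
```

```text
t 3.73 q [ 0.099  0.275 -0.458 -0.    -0.84   0.054] p [ 0.4799 -0.113   0.1496] x [-0.988 -0.152  0.001] z [-0.001 -0.    -1.   ] yaw -171.2 F [0.1 0.7 0.3] T [ 0.03  0.07 -0.03] w 0.0429
```

View pics/de.png

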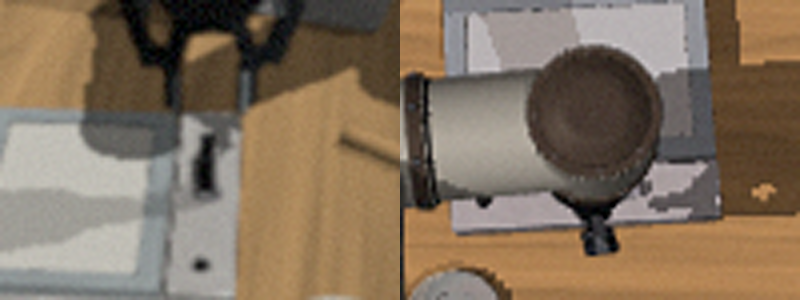

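Request:
play_rows(rows=[[[0.5,0,0,-0.06,0,0,0],[0.5,0,0,-0.119,0,0,0],[0.5,0,0,-0.119,0,0,0],[0,0,0,-0.119,0,0,0],[0,0,0,-0.119,0,0,0],[0,0,0,-0.119,0,0,0],[0,0,0,-0.119,0,0,0],[0,0,0,-0.119,0,0,0],[0,0,0,-0.119,0,0,0]]], newtons=40)

```text
clock: 4.58
position: [0.481, -0.1115, 0.0928]
eef_rot: [-0.078, 0.997, 0.0, 0.002]
contact_force: [-1.9, 3.9, 6.5]
width: 0.0114
```

```bash
python3 -c "
from h import *
st()"
```

```text
t 4.58 q [ 0.102  0.356 -0.522 -0.    -0.689  0.055] p [ 0.481  -0.1115  0.0928] x [-0.988 -0.156 -0.004] z [ 0.004  0.    -1.   ] yaw -171.0 F [-1.9  3.9  6.5] T [1.09 0.42 0.02] w 0.0114
```

Request:
play_rows(rows=[[[0,0,0,0.004,0,0,0.92],[0,0,0,0.004,0,0,0.92],[0,0,0,0.004,0,0,0.92],[0,0,0,0.004,0,0,0.92],[0,0,0,0.004,0,0,0.92],[0,0,0,0.004,0,0,0.92],[0,0,0,0.004,0,0,0.92],[0,0,0,0.004,0,0,0.92],[0,0,0,0.004,0,0,0.92],[0,0,0,0.004,0,0,0.92],[0,0,0,0.004,0,0,0.92],[0,0,0,0.004,0,0,0.92],[0,0,0,0.004,0,0,0.92],[0,0,0,0.004,0,0,0.92]]])

```text
clock: 5.75
position: [0.4815, -0.1108, 0.0929]
eef_rot: [0.718, -0.696, 0.001, -0.002]
contact_force: [3.3, 4.4, -5.9]
width: 0.011
```

```bash
python3 -c "
from h import *
st()"
```

```text
t 5.75 q [ 0.103  0.356 -0.521 -0.002 -0.689  1.5  ] p [ 0.4815 -0.1108  0.0929] x [ 0.03  -1.    -0.002] z [ 0.004  0.002 -1.   ] yaw -88.3 F [ 3.3  4.4 -5.9] T [ 1.54 -0.95  0.06] w 0.011
```

Request:
play_rows(rows=[[[0.5,0,0,0.004,0,0,0],[0.5,0,0,0.004,0,0,0],[0.5,0,0,0.004,0,0,0],[0.5,0,0,0.08,0,0,0],[0.5,0,0,0.16,0,0,0],[0.5,0,0,0.22,0,0,0],[0.4,0.064,0.8,0.22,0,0,-0.502],[0.4,0.064,0.8,0.22,0,0,-0.502],[0.4,0.064,0.8,0.22,0,0,-0.502],[0.4,0.064,0.8,0.22,0,0,-0.502],[0.4,0.064,0.8,0.22,0,0,-0.502],[0.4,0.064,0.8,0.22,0,0,-0.502],[0.4,0.064,0.8,0.22,0,0,-0.502],[0.4,0.064,0.8,0.22,0,0,-0.502],[0.4,0.064,0.8,0.22,0,0,-0.502],[0.4,0.064,0.8,0.22,0,0,-0.502],[0.4,0.064,0.8,0.054,0,0,-0.502],[0.4,0.064,0.8,0.054,0,0,-0.502],[0.4,0.064,0.8,0.054,0,0,-0.502],[0.4,0.064,0.8,0.054,0,0,-0.502]]])

```text
clock: 7.42
position: [0.5109, 0.2869, 0.1182]
eef_rot: [-0.395, 0.918, -0.001, -0.003]
contact_force: [1.1, -0.4, 1.2]
width: 0.0344
```

```bash
python3 -c "
from h import *
st()
A=snap('side','f.png',(215,165,315,240),4);B=snap('top','g.png',(210,155,310,230),4);C=snap('side','f2.png',(205,250,305,325),4)
D=snap('top','f3.png',(110,175,210,250),4)
cv2.imwrite('pics/fg.png',np.vstack([np.hstack([A,B]),np.hstack([C,D])]))"
```

```text
t 7.42 q [ 0.788  0.454 -0.264  0.001 -0.859  0.024] p [0.5109 0.2869 0.1182] x [-0.687 -0.726  0.006] z [-0.004 -0.005 -1.   ] yaw -133.4 F [ 1.1 -0.4  1.2] T [ 0.01 -0.05 -0.03] w 0.0344
```

View pics/fg.png

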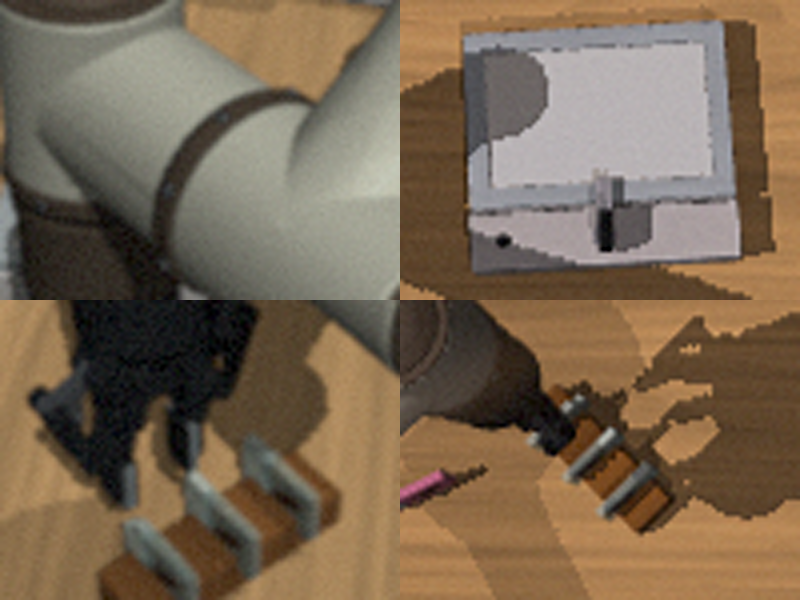

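Request:
play_rows(rows=[[[0.4,0.001,0.001,-0.07,0,0,0],[0.4,0.001,0.001,-0.128,0,0,0],[0.4,0.001,0.001,-0.128,0,0,0],[0,0.001,0.001,-0.128,0,0,0],[0,0.001,0.001,-0.128,0,0,0],[0,0.001,0.001,-0.128,0,0,0],[0,0.001,0.001,-0.128,0,0,0],[0,0.001,0.001,-0.128,0,0,0],[0,0.001,0.001,-0.128,0,0,0]]], newtons=40)

```text
clock: 8.37
position: [0.5138, 0.2895, 0.0586]
eef_rot: [-0.396, 0.918, 0.0, 0.002]
contact_force: [0.3, -2.3, 6.1]
width: 0.007
```

```bash
python3 -c "
from h import *
st()"
```

```text
t 8.37 q [ 0.788  0.533 -0.315  0.002 -0.719  0.024] p [0.5138 0.2895 0.0586] x [-0.687 -0.727 -0.005] z [ 0.004  0.003 -1.   ] yaw -133.4 F [ 0.3 -2.3  6.1] T [-0.27  0.02 -0.06] w 0.007
```

Request:
play_rows(rows=[[[0,0,0,0.02,0,0,0],[0,0,0,0.05,0,0,0],[0,0,0,0.1,0,0,0],[0,0,0,0.16,0,0,0],[0,0,0,0.22,0,0,0],[0,0,0,0.28,0,0,0],[0,0,0,0.34,0,0,0],[0,0,0,0.4,0,0,0],[0,0,0,0.4,0,0,0],[0,0,0,0.4,0,0,0]]])

```text
clock: 9.2
position: [0.5126, 0.2891, 0.2589]
eef_rot: [-0.395, 0.919, 0.001, 0.003]
contact_force: [-1.5, -1.1, -0.9]
width: 0.0067
```

Run:
```python
from h import *
st()
p=proj('side',manip.get_state()['position']-np.array([0,0,.03]))[0].astype(int);x=p[0]-40;y=p[1]-30
A=snap('side','i.png',(x,y,x+80,y+60),5);B=snap('side','j.png',(205,260,305,335),4)
cv2.imwrite('pics/ij.png',np.hstack([A,B]))
```

```text
t 9.2 q [ 0.788  0.318 -0.085 -0.    -1.162  0.024] p [0.5126 0.2891 0.2589] x [-0.688 -0.726 -0.006] z [ 0.004  0.004 -1.   ] yaw -133.4 F [-1.5 -1.1 -0.9] T [-0.06  0.1  -0.05] w 0.0067
```

View pics/ij.png

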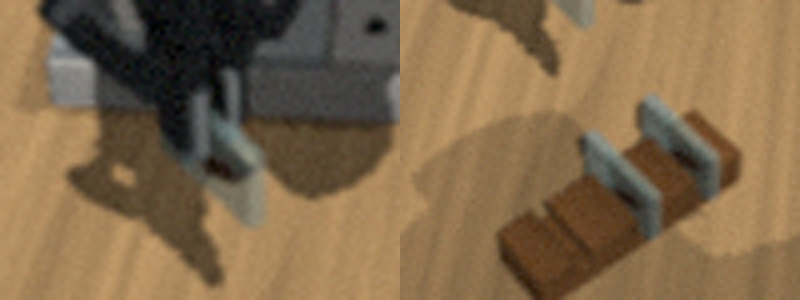

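```bash
cat > fk.py <<'E'
import numpy as np, json
from scipy.spatial.transform import Rotation as R
from scipy.optimize import least_squares
Rx=lambda a:R.from_euler('x',a).as_matrix();Ry=lambda a:R.from_euler('y',a).as_matrix();Rz=lambda a:R.from_euler('z',a).as_matrix()
TOOL=np.column_stack([[0,0,-1],[0,1,0],[1,0,0]]).astype(float) # tool z along link x
S=dict(s4=-1)
def fk(q,p):
    d1,L2,L4,d6,o,c,a3=p
    A=Rz(q[0]);x=np.array([0,0,d1]);A=A@Ry(q[1]);x=x+A@[0,0,L2];A=A@Ry(-q[2]);x=x+A@[0,0,a3]
    A=A@Ry(c);x=x+A@[L4,0,0];A=A@Rx(S['s4']*q[3])@Ry(-c-q[4]);x=x+A@[d6,o,0]
    return x,A@Rx(-q[5])@TOOL
D=[json.loads(l) for l in open('log.jsonl')]
def fit(full=False):
    def f(p):
        r=[]
        for q,x,e in D: r+=list(fk(q,p)[0]-x)
        return np.r_[r,1e-3*(p[5]),1e-3*p[6]]
    return least_squares(f,[.25,.41,.43,.3,-.15,0,0])
E
python3 - <<'E'
from fk import *
s=fit();print(s.x.round(4),np.abs(s.fun).max())
for q,x,e in D[:]:
    P,M=fk(q,s.x);print((P-x).round(4),np.degrees((R.from_matrix(M).inv()*R.from_quat(e)).magnitude()).round(2))
E
```

```text
[ 1.609e-01  5.649e-01  4.218e-01  2.729e-01 -1.598e-01  1.100e-03
  5.000e-04] 3.2120152105213906e-05
[ 0.  0. -0.] 0.01
[0. 0. 0.] 0.0
[0. 0. 0.] 0.0
[0. 0. 0.] 0.0
[0. 0. 0.] 0.0
[-0. -0.  0.] 0.0
[-0.  0.  0.] 0.0
[-0.  0.  0.] 0.0
```

```bash
cat > ik.py <<'E'
from fk import *
LO=np.array([-3.14,-1.21,-1.07,-3.16,-2.99,-3.1]);HI=np.array([3.14,2.06,1.41,2.05,-.16,3.1])
def ik(q0,x,M,p):
    def f(q):
        X,N=fk(q,p);return np.r_[(X-x)*5,(R.from_matrix(N.T@M)).as_rotvec()]
    s=least_squares(f,np.clip(q0,LO+1e-3,HI-1e-3),bounds=(LO,HI));return s.x,s.cost
def target(phi,z=.185,C=(.5895,-.1065),off=.0446):
    t=np.array([np.cos(phi),np.sin(phi),0]);M=np.column_stack([[0,0,-1],np.cross(t,[0,0,-1]),t])
    return np.array([*C,z])-off*t,M
E
python3 - <<'E'
from ik import *
p=fit().x;rng=np.random.default_rng(0)
for s4 in(-1,):
    S['s4']=s4
    for ph in(-35,-25,-16,-5,3):
        sols=[]
        for k in range(25):
            q,c=ik(rng.uniform(LO,HI),*target(np.radians(ph)),p)
            if c<1e-8 and not any(np.abs(q-a).max()<.05 for a in sols):sols.append(q)
        print(s4,ph,[a.round(2).tolist() for a in sols])
E
```

```text
-1 -35 []
-1 -25 []
-1 -16 [[-0.62, 0.7, -1.03, -2.79, -1.73, -3.09]]
-1 -5 []
-1 3 [[-0.79, 0.62, -0.79, -2.3, -1.46, 3.02]]
```

```bash
cat > t.py <<'E'
from ik import *
p=fit().x;rng=np.random.default_rng(1)
for ph in(-35,-28,-22,-16,-10,-4,3):
  for z in(.19,):
    sols=[]
    for k in range(120):
        q,c=ik(rng.uniform(LO,HI),*target(np.radians(ph),z),p)
        if c<1e-7 and not any(np.abs(q-a).max()<.05 for a in sols):sols.append(q)
    print(ph,z,[a.round(2).tolist() for a in sols],flush=True)
E
time timeout 500 python3 t.py
```

```text
-35 0.19 []
-28 0.19 []
-22 0.19 []
-16 0.19 [[-0.62, 0.68, -1.03, -2.8, -1.71, -3.09]]
-10 0.19 []
-4 0.19 []
3 0.19 [[-0.79, 0.6, -0.78, -2.29, -1.45, 3.0]]
real	1m7.195s
user	1m7.603s
sys	0m0.092s
```

```bash
cat > t2.py <<'E'
from ik import *
p=fit().x;q=np.array([-.79,.6,-.78,-2.29,-1.45,3.0])
for ph in(3,0,-1,5,7,10):
  for z in(.19,):
    a,c=ik(q,*target(np.radians(ph),z),p);print(ph,z,c<1e-7,a.round(3))
g,c=ik(q,*target(np.radians(4),.19),p)
q0=np.array(D[-1][0])
for u in np.linspace(0,1,13):
    qq=q0+u*(g-q0);x,M=fk(qq,p)
    A=Rz(qq[0])@Ry(qq[1]);el=np.array([0,0,p[0]])+A@[0,0,p[1]];wr=el+A@Ry(-qq[2])@[p[2],0,0]
    fl=x-M[:,2]*.17
    print(u.round(2),'tcp',x.round(3),'tz',M[:,2].round(2),'el',el.round(2),'wr',wr.round(2),'flange',fl.round(2))
E
python3 t2.py
```

```text
3 0.19 True [-0.786  0.602 -0.784 -2.294 -1.45   3.004]
0 0.19 True [-0.774  0.614 -0.827 -2.364 -1.48   3.051]
-1 0.19 True [-0.768  0.618 -0.841 -2.387 -1.491  3.066]
5 0.19 True [-0.793  0.595 -0.756 -2.25  -1.433  2.972]
7 0.19 True [-0.797  0.589 -0.727 -2.206 -1.42   2.939]
10 0.19 True [-0.802  0.583 -0.685 -2.144 -1.405  2.889]
0.0 tcp [0.513 0.289 0.259] tz [ 0.  0. -1.] el [0.12 0.13 0.7 ] wr [0.4  0.4  0.53] flange [0.51 0.29 0.43]
0.08 tcp [0.482 0.233 0.203] tz [-0.18  0.08 -0.98] el [0.15 0.12 0.69] wr [0.45 0.34 0.5 ] flange [0.51 0.22 0.37]
0.17 tcp [0.444 0.195 0.161] tz [-0.32  0.22 -0.92] el [0.17 0.1  0.69] wr [0.48 0.28 0.46] flange [0.5  0.16 0.32]
0.25 tcp [0.406 0.173 0.134] tz [-0.39  0.39 -0.84] el [0.2  0.08 0.68] wr [0.51 0.21 0.43] flange [0.47 0.11 0.28]
0.33 tcp [0.377 0.166 0.119] tz [-0.39  0.57 -0.72] el [0.22 0.06 0.68] wr [0.52 0.14 0.4 ] flange [0.44 0.07 0.24]
0.42 tcp [0.363 0.167 0.117] tz [-0.3   0.74 -0.6 ] el [0.24 0.03 0.67] wr [0.53 0.07 0.37] flange [0.41 0.04 0.22]
0.5 tcp [0.365 0.171 0.123] tz [-0.15  0.87 -0.46] el [ 0.25 -0.    0.67] wr [ 0.52 -0.    0.34] flange [0.39 0.02 0.2 ]
0.58 tcp [0.384 0.169 0.135] tz [ 0.07  0.94 -0.34] el [ 0.26 -0.03  0.66] wr [ 0.5  -0.07  0.31] flange [0.37 0.01 0.19]
0.67 tcp [0.418 0.153 0.15 ] tz [ 0.32  0.92 -0.22] el [ 0.26 -0.07  0.66] wr [ 0.47 -0.13  0.29] flange [ 0.36 -0.    0.19]
0.75 tcp [0.459 0.119 0.166] tz [ 0.56  0.82 -0.12] el [ 0.26 -0.11  0.65] wr [ 0.43 -0.18  0.27] flange [ 0.36 -0.02  0.19]
0.83 tcp [0.5   0.063 0.179] tz [ 0.78  0.63 -0.05] el [ 0.26 -0.15  0.64] wr [ 0.39 -0.22  0.25] flange [ 0.37 -0.04  0.19]
0.92 tcp [ 0.532 -0.015  0.188] tz [ 0.93  0.37 -0.01] el [ 0.24 -0.19  0.63] wr [ 0.34 -0.26  0.23] flange [ 0.37 -0.08  0.19]
1.0 tcp [ 0.545 -0.11   0.19 ] tz [ 1.    0.07 -0.  ] el [ 0.22 -0.23  0.63] wr [ 0.28 -0.29  0.21] flange [ 0.38 -0.12  0.19]
```

```bash
cat > plan.py <<'E'
from ik import *
import sys,h
def rows(phi=4,n=10,nn=40,z=.19,bump=.3,**k):
    s=h.st();D.append([list(map(float,s[a])) for a in('joints','position','eef_rot')])
    p=fit().x;print('fit',p.round(4),np.abs(fit().fun).max())
    q0=np.array(s['joints']);g,c=ik(np.array([-.79,.6,-.78,-2.29,-1.45,3.0]),*target(np.radians(phi),z,**k),p);print('goal',c<1e-7,g.round(3),'left',np.abs(g-q0).max().round(2))
    M0=R.from_quat(s['eef_rot']).as_matrix();x0=np.array(s['position']);out=[];zs=[]
    f=lambda u:np.array([0,0,bump*4*u*(1-u),0,0,0])
    ang=0;Mp=M0
    for i in range(1,n+1):
        u=min(i/nn,1);x,M=fk(q0+u*(g-q0)+f(u),p)
        rv=R.from_matrix(M@M0.T).as_rotvec()/(np.pi/2)
        ang=max(ang,np.degrees(R.from_matrix(M@Mp.T).magnitude()));Mp=M
        out.append([0]+((x-x0)/.5).round(2).tolist()+rv.round(2).tolist());zs.append(x.round(2).tolist())
    print('max deg/row',ang.round(1),zs[::3],zs[-1]);print(json.dumps([out]))
E
python3 -c "
from plan import *
rows(n=9,nn=36)"
```

```text
t 9.3 q [ 7.880e-01  3.220e-01 -8.900e-02 -1.000e-03 -1.162e+00  2.400e-02] p [0.5116 0.2882 0.2555] x [-0.688 -0.726  0.001] z [-0.001 -0.    -1.   ] yaw -133.5 F [ 0.1 -0.5 -1. ] T [ 0.01 -0.02 -0.03] w 0.0068
fit [ 1.608e-01  5.649e-01  4.218e-01  2.728e-01 -1.598e-01  7.000e-04
  3.000e-04] 3.271290248110792e-05
goal True [-0.789  0.598 -0.77  -2.272 -1.44   2.987] left 2.96
max deg/row 3.8 [[0.51, 0.28, 0.25], [0.52, 0.25, 0.23], [0.51, 0.23, 0.21]] [0.51, 0.22, 0.2]
[[[0, 0.0, -0.02, -0.02, 0.03, 0.03, 0.01], [0, 0.01, -0.04, -0.03, 0.06, 0.05, 0.02], [0, 0.01, -0.06, -0.05, 0.09, 0.07, 0.03], [0, 0.01, -0.07, -0.06, 0.12, 0.09, 0.04], [0, 0.01, -0.09, -0.07, 0.16, 0.1, 0.05], [0, 0.01, -0.1, -0.09, 0.2, 0.11, 0.06], [0, 0.01, -0.12, -0.1, 0.23, 0.12, 0.06], [0, 0.0, -0.13, -0.11, 0.27, 0.12, 0.07], [0, 0.0, -0.14, -0.12, 0.32, 0.12, 0.08]]]
```

Request:
play_rows(rows=[[[0,0.0,-0.02,-0.02,0.03,0.03,0.01],[0,0.01,-0.04,-0.03,0.06,0.05,0.02],[0,0.01,-0.06,-0.05,0.09,0.07,0.03],[0,0.01,-0.07,-0.06,0.12,0.09,0.04],[0,0.01,-0.09,-0.07,0.16,0.1,0.05],[0,0.01,-0.1,-0.09,0.2,0.11,0.06],[0,0.01,-0.12,-0.1,0.23,0.12,0.06],[0,0.0,-0.13,-0.11,0.27,0.12,0.07],[0,0.0,-0.14,-0.12,0.32,0.12,0.08]]])

```text
clock: 10.05
position: [0.511, 0.2184, 0.1942]
eef_rot: [-0.437, 0.859, 0.266, 0.012]
contact_force: [0.6, -0.5, -0.4]
width: 0.0065
```

```bash
python3 -c "
from plan import *
rows(n=12,nn=27,bump=.35)
for q,x,e in D[-2:]:
    P,M=fk(q,fit().x);print((P-x).round(4),np.degrees((R.from_matrix(M).inv()*R.from_quat(e)).magnitude()).round(2))"
```

```text
t 10.05 q [ 0.393  0.388 -0.043 -0.578 -1.222  0.774] p [0.511  0.2184 0.1942] x [-0.617 -0.745 -0.253] z [-0.213  0.468 -0.858] yaw -129.6 F [ 0.6 -0.5 -0.4] T [-1.04 -0.42  0.03] w 0.0065
fit [ 1.606e-01  5.649e-01  4.218e-01  2.727e-01 -1.598e-01 -1.000e-04
 -0.000e+00] 3.2825651244183796e-05
goal True [-0.789  0.597 -0.77  -2.272 -1.438  2.986] left 2.21
max deg/row 4.6 [[0.52, 0.22, 0.2], [0.55, 0.21, 0.21], [0.58, 0.19, 0.22], [0.6, 0.16, 0.23]] [0.61, 0.14, 0.24]
[[[0, 0.02, -0.0, 0.01, 0.05, -0.02, 0.0], [0, 0.05, -0.01, 0.02, 0.09, -0.04, 0.0], [0, 0.07, -0.01, 0.03, 0.14, -0.06, 0.0], [0, 0.09, -0.02, 0.04, 0.18, -0.09, 0.0], [0, 0.11, -0.03, 0.04, 0.22, -0.11, 0.0], [0, 0.12, -0.04, 0.05, 0.26, -0.14, -0.0], [0, 0.14, -0.06, 0.06, 0.3, -0.17, -0.01], [0, 0.15, -0.08, 0.06, 0.34, -0.21, -0.02], [0, 0.17, -0.09, 0.07, 0.37, -0.24, -0.03], [0, 0.18, -0.11, 0.07, 0.4, -0.28, -0.04], [0, 0.19, -0.14, 0.08, 0.43, -0.32, -0.06], [0, 0.2, -0.16, 0.08, 0.45, -0.36, -0.08]]]
[-0. -0.  0.] 0.0
[ 0. -0.  0.] 0.0
```

Request:
play_rows(rows=[[[0,0.02,0,0.01,0.05,-0.02,0.0],[0,0.05,-0.01,0.02,0.09,-0.04,0.0],[0,0.07,-0.01,0.03,0.14,-0.06,0.0],[0,0.09,-0.02,0.04,0.18,-0.09,0.0],[0,0.11,-0.03,0.04,0.22,-0.11,0.0],[0,0.12,-0.04,0.05,0.26,-0.14,0],[0,0.14,-0.06,0.06,0.3,-0.17,-0.01],[0,0.15,-0.08,0.06,0.34,-0.21,-0.02],[0,0.17,-0.09,0.07,0.37,-0.24,-0.03],[0,0.18,-0.11,0.07,0.4,-0.28,-0.04],[0,0.19,-0.14,0.08,0.43,-0.32,-0.06],[0,0.2,-0.16,0.08,0.45,-0.36,-0.08]]])

```text
clock: 11.05
position: [0.6124, 0.1372, 0.2344]
eef_rot: [-0.407, 0.704, 0.411, 0.412]
contact_force: [-0.1, -0.3, -0.5]
width: 0.0069
```

```bash
python3 -c "
from plan import *
rows(n=14,nn=18,bump=.1)"
```

```text
t 11.05 q [-0.136  0.479 -0.023 -1.335 -1.307  1.761] p [0.6124 0.1372 0.2344] x [-0.329 -0.235 -0.915] z [ 0.246  0.914 -0.323] yaw -144.5 F [-0.1 -0.3 -0.5] T [-1.94  0.53  0.05] w 0.0069
fit [ 0.1606  0.5649  0.4218  0.2727 -0.1598 -0.      0.    ] 3.318141275249209e-05
goal True [-0.789  0.597 -0.77  -2.272 -1.438  2.986] left 1.23
max deg/row 4.8 [[0.61, 0.13, 0.24], [0.62, 0.09, 0.24], [0.62, 0.05, 0.23], [0.61, 0.01, 0.23], [0.6, -0.04, 0.22]] [0.59, -0.05, 0.21]
[[[0, 0.0, -0.02, 0.0, 0.02, -0.03, -0.02], [0, 0.01, -0.04, 0.0, 0.04, -0.05, -0.05], [0, 0.01, -0.06, 0.0, 0.06, -0.08, -0.08], [0, 0.01, -0.09, 0.0, 0.08, -0.1, -0.11], [0, 0.01, -0.11, 0.0, 0.09, -0.13, -0.14], [0, 0.01, -0.14, 0.0, 0.1, -0.15, -0.17], [0, 0.01, -0.17, -0.0, 0.11, -0.18, -0.21], [0, 0.01, -0.2, -0.0, 0.12, -0.2, -0.25], [0, 0.01, -0.22, -0.01, 0.12, -0.22, -0.3], [0, -0.0, -0.25, -0.01, 0.12, -0.24, -0.34], [0, -0.01, -0.28, -0.02, 0.12, -0.25, -0.39], [0, -0.02, -0.32, -0.02, 0.12, -0.27, -0.44], [0, -0.03, -0.35, -0.03, 0.11, -0.28, -0.49], [0, -0.05, -0.38, -0.04, 0.09, -0.29, -0.54]]]
```

Request:
play_rows(rows=[[[0,0.0,-0.02,0.0,0.02,-0.03,-0.02],[0,0.01,-0.04,0.0,0.04,-0.05,-0.05],[0,0.01,-0.06,0.0,0.06,-0.08,-0.08],[0,0.01,-0.09,0.0,0.08,-0.1,-0.11],[0,0.01,-0.11,0.0,0.09,-0.13,-0.14],[0,0.01,-0.14,0.0,0.1,-0.15,-0.17],[0,0.01,-0.17,0,0.11,-0.18,-0.21],[0,0.01,-0.2,0,0.12,-0.2,-0.25],[0,0.01,-0.22,-0.01,0.12,-0.22,-0.3],[0,0,-0.25,-0.01,0.12,-0.24,-0.34],[0,-0.01,-0.28,-0.02,0.12,-0.25,-0.39],[0,-0.02,-0.32,-0.02,0.12,-0.27,-0.44],[0,-0.03,-0.35,-0.03,0.11,-0.28,-0.49],[0,-0.05,-0.38,-0.04,0.09,-0.29,-0.54]]])

```text
clock: 12.22
position: [0.5871, -0.0525, 0.2141]
eef_rot: [-0.134, 0.672, 0.153, 0.712]
contact_force: [-0.0, 0.1, -1.4]
width: 0.0067
```

```bash
python3 -c "
from plan import *
rows(n=8,nn=6,bump=0)"
```

```text
t 12.22 q [-0.648  0.565 -0.541 -2.064 -1.404  2.72 ] p [ 0.5871 -0.0525  0.2141] x [ 0.05   0.038 -0.998] z [0.916 0.396 0.061] yaw 36.8 F [-0.   0.1 -1.4] T [-0.86  1.93  0.01] w 0.0067
fit [ 0.1606  0.5649  0.4218  0.2727 -0.1598 -0.      0.    ] 3.364227843941081e-05
goal True [-0.789  0.597 -0.77  -2.272 -1.438  2.986] left 0.27
max deg/row 3.4 [[0.58, -0.06, 0.21], [0.56, -0.09, 0.2], [0.55, -0.11, 0.19]] [0.55, -0.11, 0.19]
[[[0, -0.01, -0.02, -0.01, -0.0, 0.0, -0.04], [0, -0.03, -0.04, -0.02, -0.0, 0.01, -0.07], [0, -0.04, -0.06, -0.02, -0.0, 0.01, -0.11], [0, -0.05, -0.08, -0.03, -0.01, 0.02, -0.14], [0, -0.07, -0.1, -0.04, -0.01, 0.03, -0.18], [0, -0.08, -0.11, -0.05, -0.02, 0.04, -0.22], [0, -0.08, -0.11, -0.05, -0.02, 0.04, -0.22], [0, -0.08, -0.11, -0.05, -0.02, 0.04, -0.22]]]
```

Request:
play_rows(rows=[[[0,-0.01,-0.02,-0.01,0,0.0,-0.04],[0,-0.03,-0.04,-0.02,0,0.01,-0.07],[0,-0.04,-0.06,-0.02,0,0.01,-0.11],[0,-0.05,-0.08,-0.03,-0.01,0.02,-0.14],[0,-0.07,-0.1,-0.04,-0.01,0.03,-0.18],[0,-0.084,-0.115,-0.049,-0.02,0.04,-0.22],[0,-0.084,-0.115,-0.049,-0.02,0.04,-0.22],[0,-0.084,-0.115,-0.049,-0.02,0.04,-0.22],[0,-0.084,-0.115,-0.049,-0.02,0.04,-0.22],[0,-0.084,-0.115,-0.049,-0.02,0.04,-0.22]]])

```text
clock: 13.05
position: [0.546, -0.109, 0.1914]
eef_rot: [-0.026, 0.708, 0.023, 0.705]
contact_force: [0.4, 0.3, -0.1]
width: 0.0067
```

Run:
```python
from h import *
s=st();M=R.from_quat(s['eef_rot']).as_matrix();o=np.array(s['position'])+.0446*M[:,2]
print('slide origin',o.round(4),'x',-M[:,0].round(3),'y',M[:,1].round(3))
v=np.array([.465,-.56,.16])-o;print('scope in slide',[round(float(v@a),3) for a in(-M[:,0],M[:,1],-M[:,2])])
for q in('scope_column',):print([(w('top',d['xyz']).round(3),d['score']) for d in manip.boxes_of(q,'top')[:1]])
out=[]
for n in('top','side'):
    p=proj(n,o)[0].astype(int);out.append(snap(n,'k'+n+'.png',(p[0]-40,p[1]-30,p[0]+40,p[1]+30),5))
cv2.imwrite('pics/k.png',np.hstack(out))
```

```text
t 13.05 q [-0.786  0.588 -0.769 -2.275 -1.427  2.982] p [ 0.546  -0.109   0.1914] x [-0.004 -0.004 -1.   ] z [ 0.998  0.069 -0.004] yaw -136.9 F [ 0.4  0.3 -0.1] T [-0.15  2.09  0.03] w 0.0067
slide origin [ 0.5905 -0.1059  0.1912] x [0.004 0.004 1.   ] y [-0.069  0.998 -0.003]
scope in slide [-0.033, -0.444, 0.156]
[(array([ 0.467, -0.568,  0.321]), 0.69)]
```

View pics/k.png

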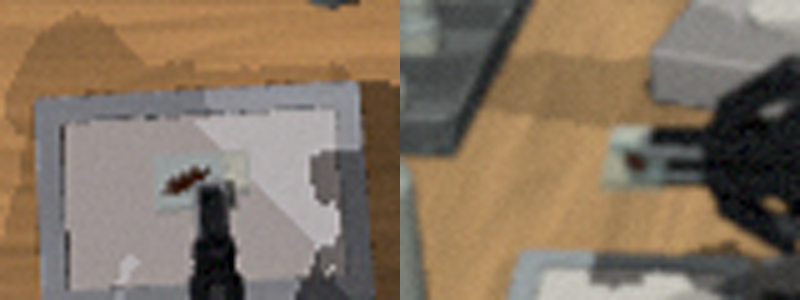

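Run:
```python
from h import *
print(at_z('top',[(402.6,216),(378,173),(363,254),(433,172),(418,258)],.03).round(3))
r=[m for m in manip.outline_of('scope_column','top')][0]['region'];yy,xx=np.where(r)
print(xx.min(),xx.max(),yy.min(),yy.max(),[at_z('top',(xx.mean(),yy.mean()),z).round(3) for z in(.05,.16,.3)])
for d in (manip.boxes_of('spare_a','top')+manip.boxes_of('jar','top')[:1]+manip.boxes_of('dish','top')[:1]+manip.boxes_of('wash','top')[:1]):print(w('top',d['xyz']).round(3),round(d['score'],2))
```

```text
[[ 0.477 -0.619  0.03 ]
 [ 0.634 -0.54   0.03 ]
 [ 0.342 -0.472  0.03 ]
 [ 0.639 -0.739  0.03 ]
 [ 0.33  -0.664  0.03 ]]
361 472 150 263 [array([[ 0.495, -0.655,  0.05 ]]), array([[ 0.48, -0.61,  0.16]]), array([[ 0.461, -0.552,  0.3  ]])]
[ 0.562 -0.098  0.046] 0.64
[0.45  0.222 0.041] 0.59
[0.773 0.073 0.076] 0.51
[0.374 0.001 0.006] 0.78
[ 0.764 -0.196  0.109] 0.66
```

```bash
python3 -c "
from h import *
st();print(manip.close_job())"
```

```text
t 13.45 q [-0.786  0.588 -0.771 -2.276 -1.427  2.983] p [ 0.5454 -0.1089  0.1914] x [-0.004 -0.003 -1.   ] z [ 0.998  0.068 -0.005] yaw -144.9 F [ 1.5 -0.6 -0.3] T [-0.16  2.06 -0.01] w 0.0064
the job is handed in; nothing more can be done
None
```

I turned the turnbutton across the frame's rim, drew the notched slide from the rack, and handed in at 13.5 s with it held above the light plate. No verdict was reported.

**Turnbutton:** I turned it about 83° in the grip. It ended at roughly 1.54 rad, judged from the gripper's angle. The picture after release shows its bar across the rim with the frame shut.

**Slide:** I took it from the end slot of the rack. Both cameras showed its notch at the far end, which means the label faced away from the robot.

**Final pose:**
- The slide's origin is within a few mm of the plate middle in plan and about 191 mm above the table, which is 143 mm above the plate.
- It is level to within 1°, and the gripper was closed on it at hand-in.
- The last overhead picture shows the label up, with the frosted, notched end on the microscope's side.

**Pointing at the microscope:** this is off by about 16°, because a closer aim ran into the last joint's range. By my estimate the microscope point lies about 0.44–0.50 m along the slide's -y and about 0.15 m along its z, against a limit of 0.2 m. I estimated the microscope's centre from the overhead picture.

**Other things:**
- After the slide was drawn out, the picture showed the other two slides still in their slots. The last network check found only one of them; its other hit was the light plate.
- The jar, dish and wash bottle were where they started.
- I did not measure the brush and lens again, but the arm's path stayed clear of them.

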